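# Fit the battery, flip out the kickstand and hold the bench display upright

## Task

Get the microscope's portable display ready: it lies on its screen, so first slide the battery pack nose first into the bay on its back until it is fully home, then flip the kickstand over its dead centre to the open stop. Then raise the display by its handle, without letting it fall, so that it stands upright on its bottom edge with the kickstand's foot on the bench, and finish still gripping the handle and holding it steady so that it cannot tip while I push the camera lead in. Leave the bottle, tally counter, dish and pot where they are.

Things in the scene. Friction and masses are not known exactly. Their poses are not given: they have to be found in the camera images.
- display: Grey display, 250 mm wide, 165 tall, 24 thick, 0.9 kg, lying screen down, handle to the robot. Origin: middle of the bottom edge, in the screen plane. Own x: bottom to top edge; y: towards the battery bay's side; z: out of the back (surface at z = 24). Bottom edge rounded, radius 12 about x = 12, z = 12. On bottom edge and foot it stands leaning back 0.14 rad, x up, screen to the robot.
- handle (a point): Middle of the handle's round bar, 10 mm thick, straight for 56 mm along the display's y, at x = 196, y = 0, z = 14 mm in its frame; 26 mm clear of the top edge. Gripped across the bar, the display can turn about the bar as it is raised. Standing propped, the bar is 0.19 m above the bench.
- bay_mouth (a point): Middle of the bay mouth's lower edge: x = 139, y = 90, z = 24 mm in the display's frame. The bay is a box on the back, open towards the top edge, 43 wide, 21.5 high, 60 mm deep inside, flared over its last 8 mm; outside 57 mm wide, 27 mm high. Its floor is the back surface, which runs on 26 mm to the top edge.
- battery: Battery pack lying flat, 84 mm long, 0.18 kg: black nose 58 x 40 x 19 mm, grey wider cap 26 x 52 x 21 mm, gripped by its 52 mm width. Origin: centre of the underside; x to the nose (nose end at x = +42, cap from -16 to -42 mm), z up. Fully home the cap meets the mouth, x runs against the display's x and the origin is at x = 123, y = 90, z = 24 mm in the display's frame.
- leg (a joint): Kickstand angle: 0 stowed flat to the back, 1.80 rad at the open stop. A spring (up to 0.06 N m) drives it either way from its dead centre at 0.87; well past it, it snaps open. Axis through leg_hub, right-handed: (-0.216, 0.294, -0.931) in the display's frame: the leg swings from along -y to pointing past the bottom edge and 33 degrees out of the back.
- leg_hub (a point): Centre of the kickstand's pivot, at x = 82, y = 0, z = 36 mm in the display's frame. Its over-centre spring runs above it to a small post at x = 110, y = 16 mm, whose top is at z = 53 mm; the rest of the leg's sweep is clear flat back.
- foot (a point): Centre of the 12 mm round rubber foot at the end of the kickstand, a 9 mm round metal bar, 80 mm from leg_hub. In the display's frame: stowed at x = 82, y = -80, z = 36 mm (bar 7 mm clear of the back), open at x = 16, y = 10, z = 80 mm.
- dropper: Dropper bottle, 42 mm across, 134 mm tall, standing; leave alone.
- counter: Round tally counter, 52 mm across, 22 mm tall; leave alone.
- dish: Petri dish, 56 mm across, 15 mm tall; leave alone.
- pot: Sample pot with a lid, 52 mm across, 59 mm tall; leave alone.

How it is judged:
On the way, in this order (a step that is already met when the one before it is completed fails the run):
1. the battery pack is fully home in the bay of the lying display (x of battery in the frame of display between 0.118 and 0.1265 m and y of battery in the frame of display between 0.086 and 0.094 m and z of battery in the frame of display between 0.02 and 0.03 m and angle between the x axis of battery and the x axis of display, either way round below 0.08 rad and angle between display's own z axis and vertical below 0.25 rad), for 0.2 s.
2. the kickstand is flipped over centre to its open stop while the display still lies down (value of joint leg above 1.7 rad and angle between display's own z axis and vertical below 0.25 rad), for 0.2 s.
At the end, for the whole second after the job is handed in: The fingers still grip the handle (over 3 N, TCP within 35 mm of the bar); the display is still and upright (within 0.22 rad), bottom edge and kickstand foot on the bench (within 5 mm), kickstand at its open stop (over 1.68 rad), battery home within 3.5 mm (x of battery in the frame of display between 0.118 and 0.1265 m and y of battery in the frame of display between 0.086 and 0.094 m and z of battery in the frame of display between 0.02 and 0.03 m and angle between the x axis of battery and the x axis of display, either way round below 0.08 rad and value of joint leg above 1.68 rad and angle between display's own x axis and vertical below 0.22 rad and height (world z) of foot below 0.011 m and height (world z) of display below 0.008 m and contact force between the fingers and display above 3 N and distance between the grasp point and handle below 0.035 m and linear speed of display below 0.02 m/s and angular speed of display below 0.1 rad/s); the arm keeps its last pose, push and grip.
It fails at once if a bystander (dropper) is moved by more than 25 mm (distance of dropper from where it was at the start of the episode above 0.025 m).
It fails at once if a bystander (counter) is moved by more than 25 mm (distance of counter from where it was at the start of the episode above 0.025 m).
It fails at once if a bystander (dish) is moved by more than 25 mm (distance of dish from where it was at the start of the episode above 0.025 m).
It fails at once if a bystander (pot) is moved by more than 25 mm (distance of pot from where it was at the start of the episode above 0.025 m).
It fails at once if the display falls (turns faster than 4 rad/s) (angular speed of display above 4 rad/s).
It also fails if it takes over 72 s, if anything falls off the work surface, if the arm or the gripper's body presses on something with over 40 N, if the wrist force passes 120 N, or if a joint passes its speed limit or range.

## Robot

A 7-joint arm with a two-finger parallel gripper is mounted at the origin on a cart in front of the work surface, level with it; the furniture and walls round the work are solid. World frame = base frame: x ahead of the robot, y to its left, z up, the work surface at z = 0. Lengths are in m, angles in rad, forces in N, time in s.
With the tool pointing down it reaches from about 0.425 to 0.975 m from the base axis. Payload 16.7 kg.
Tool frame: the origin (TCP) lies between the finger pads, 19 mm behind the fingertips; this is the grasp point; z points along the fingers, y is the line along which they close (so a half turn about z gives the same grasp; the last joint's range is limited). The gripper opens to 85 mm and grips with 20 to 120 N. Pads are 22 mm wide; open, the fingers measure 114 mm over their backs; the gripper's body (76 mm by 85 mm) begins 54 mm behind the grasp point. The pads swing forward as they close: fully open they stand 13 mm farther back than shut.
Start: joints at [1.018, 0.426, 0.074, 1.606, -0.034, 1.111, -0.067], TCP at [0.265, -0.621, 0.25] pointing down, gripper open.
Joint ranges: [-2.85, 2.85], [-0.5, 2.14], [-1.23, 1.37], [0.21, 2.46], [-1.02, 4.16], [0.16, 2.05], [-2.73, 2.73]. Speed limits (rad/s): [1.89, 1.89, 2.39, 2.39, 3.01, 3.01, 3.01].

## Interface

Orientations are given as a unit quaternion [w, x, y, z].
In Python, from plant import bot gives the robot as it stands. Calls block until the motion is done:
- bot.goto(position, orientation): joint-space move of the TCP to a pose.
- bot.move_l(position, orientation=None, v=0.15, until_force=None): straight line of the TCP; orientation=None keeps the orientation; v is the mean speed in m/s. With until_force (N) it stops when the force on the tool has changed by that much, and returns True; else False.
- bot.movej(angles): joint-space move.
- bot.gripper_open() and bot.close(): open the fingers fully, or close them until they stop; the grip force is fixed at half the most.
- bot.hold(seconds).
- bot.inverse_kinematics(position, orientation): joint angles nearest the present ones, or None.
- bot.sense(): the state.
- bot.capture(name): name is "side" or "top" or "wrist"; returns (picture, depth): 384x512x3 uint8, blue, green, red; 384x512 float32, m along the optical axis (not along the pixel's ray), 0 where there is no reading.
- bot.get_calibration(name): a dict with "fx", "fy", "cx", "cy" (pixels), "eye" and "rotation" of the camera in the world. Camera axes: x right, y down, z forward; pixel columns grow to the right and rows downward; lengths in m; the calibration is good to about 2 mm. A picture is of the moment at which its call begins: read the wrist's pose just before it. get_calibration takes no time and is no camera call; for the wrist camera it gives the pose at the moment of the call.
A pose or a line that the arm cannot do raises bot.IKError and nothing moves.
- bot.finish_job(): hands the job in; it is judged then, once.
The state is a dict: "clock": time; "joint_positions": joint angles; "joint_vel": joint speeds; "effort": joint torques, N m; "eef_pos": TCP position; "tool_rot": TCP orientation; "force": force on the tool from outside, world axes, zero at the start; "ft_torque": the same for the moment, N m; "gripper_width": finger opening in m; "finger_force": force on a finger pad.
Only numpy, scipy, OpenCV 4.12 (cv2) and the standard library are available. Lean on these libraries where they do the work, as an engineer would, in place of code of your own. Each camera call takes 0.05 s, during which the arm holds its last target. There are 200 camera calls.

## Working session

There is one attempt and no reset: what is moved stays moved. The work goes in short steps, each a Python script; the robot and the scene stay as the last script left them, time stands still between calls to the robot, and variables do not carry over. Pictures are saved under pics/ and viewed, at most 10 in all, crops included, and the job is handed in when it is done.

```bash
ls; mkdir -p pics
python3 - <<'E'
from plant import bot
import cv2,numpy as np
s=bot.sense();print(s['clock'],s['tool_rot'],s['gripper_width'])
for n in['top','side']:
    p,d=bot.capture(n);c=bot.get_calibration(n);print(n,c,d.min(),d.max())
    cv2.imwrite(f'pics/{n}0.png',p);np.savez(f'pics/{n}0.npz',p=p,d=d,eye=c['eye'],rot=c['rotation'],k=[c['fx'],c['fy'],c['cx'],c['cy']])
E
```

```text
pics
plant.py
0.0 [-6.42812627e-04  9.79693744e-01  2.00498679e-01 -1.85162998e-04] 0.0856347481879069
top {'fx': 410.85750040974114, 'fy': 410.85750040974114, 'cx': 248.45323333122658, 'cy': 190.53933632763602, 'eye': array([0.33782233, 0.10694748, 1.14870751]), 'rotation': array([ 0.06158499, -0.69787229,  0.71155675, -0.05355874])} 0.0 2.1690168
side {'fx': 383.66706109121884, 'fy': 383.66706109121884, 'cx': 260.0720865358967, 'cy': 186.80625439462867, 'eye': array([0.5346816 , 1.06892143, 0.6622472 ]), 'rotation': array([-0.00102605,  0.01386761,  0.87170341, -0.48983651])} 0.0 2.85246
```

View pics/top0.png

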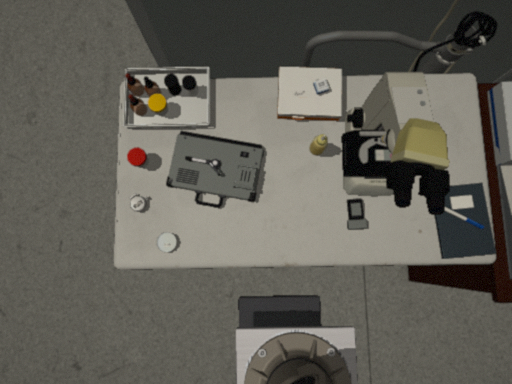

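View pics/side0.png

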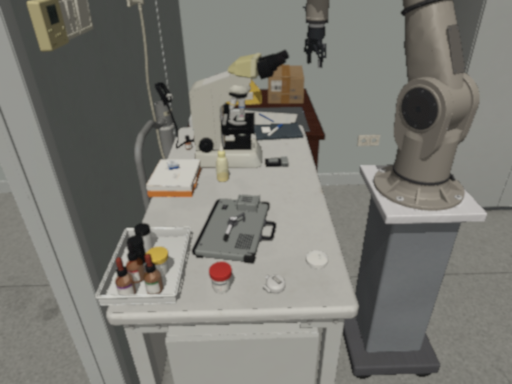

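The top view shows the display at about (215,168), with the handle at (209,199), the kickstand hub near (216,163), the bay at about (248,170), and the battery at (356,213). The bottle is at (318,145), and the pot, counter and dish are on the left at (137,157), (139,203) and (168,242).

```bash
cat > h.py <<'E'
import numpy as np,cv2
from scipy.spatial.transform import Rotation as R
def load(f):
    z=np.load(f);return z['p'],z['d'],z['eye'],z['rot'],z['k']
def RM(q): return R.from_quat(q,scalar_first=True).as_matrix()
def plane(f,uv,h):
    p,d,e,q,k=load(f);uv=np.atleast_2d(np.array(uv,float))
    r=np.c_[(uv[:,0]-k[2])/k[0],(uv[:,1]-k[3])/k[1],np.ones(len(uv))]@RM(q).T
    return e+r*((h-e[2])/r[:,2])[:,None]
def cloud(f):
    p,d,e,q,k=load(f);v,u=np.mgrid[:d.shape[0],:d.shape[1]]
    P=np.stack([(u-k[2])/k[0]*d,(v-k[3])/k[1]*d,d],-1)@RM(q).T+e
    P[d==0]=np.nan;return P
def proj(f,X):
    p,d,e,q,k=load(f);c=(np.atleast_2d(X)-e)@RM(q);return np.c_[c[:,0]/c[:,2]*k[0]+k[2],c[:,1]/c[:,2]*k[1]+k[3]]
def snap(bot,n,f):
    c=bot.get_calibration(n);p,d=bot.capture(n)
    np.savez(f,p=p,d=d,eye=c['eye'],rot=c['rotation'],k=[c['fx'],c['fy'],c['cx'],c['cy']]);cv2.imwrite(f.replace('npz','png'),p)
E
python3 - <<'E'
from h import *
f='pics/top0.npz';P=cloud(f);np.set_printoptions(precision=4,suppress=True)
print('desk',P[225,250],P[225,400])
print('battery',plane(f,[[356,213]],.02), 'handle',plane(f,[[209,204]],.014),'disp',plane(f,[[184,134],[263,148],[255,200],[168,186]],.024))
print('others',plane(f,[[318,150],[137,157],[139,203],[168,242]],.02))
from plant import bot
c=bot.get_calibration('wrist');s=bot.sense()
Rt=RM(s['tool_rot']);print('cam in tool',Rt.T@(c['eye']-s['eef_pos']),Rt.T@RM(c['rotation']),c['fx'],c['cx'],c['cy'])
print(Rt)
p=load(f)[0]
a=cv2.resize(p[125:215,155:275],None,fx=5,fy=5,interpolation=cv2.INTER_CUBIC);b=cv2.resize(p[190:235,335:380],None,fx=4.4,fy=4.4,interpolation=cv2.INTER_CUBIC)
o=np.zeros((450,800,3),np.uint8);o[:,:600]=a;o[:198,600:798]=b;cv2.imwrite('pics/crop0.png',o)
E
```

```text
desk [ 0.4293  0.1158 -0.0013] [ 0.4213 -0.3024 -0.0027]
battery [[ 0.4549 -0.1765  0.02  ]] handle [[0.4888 0.2288 0.014 ]] disp [[0.6897 0.2984 0.024 ]
 [0.6437 0.0748 0.024 ]
 [0.4961 0.1004 0.024 ]
 [0.5403 0.342  0.024 ]]
others [[ 0.6356 -0.0804  0.02  ]
 [ 0.6263  0.432   0.02  ]
 [ 0.4947  0.423   0.02  ]
 [ 0.3855  0.3407  0.02  ]]
cam in tool [ 0.0779 -0.0022 -0.1243] [[ 0.0013 -0.9519 -0.3064]
 [ 1.      0.0013  0.0003]
 [ 0.0001 -0.3064  0.9519]] 324.35606520362074 255.20238926735075 186.62695657561827
[[ 0.9196  0.3929 -0.0006]
 [ 0.3929 -0.9196  0.0011]
 [-0.0001 -0.0012 -1.    ]]
```

View pics/crop0.png

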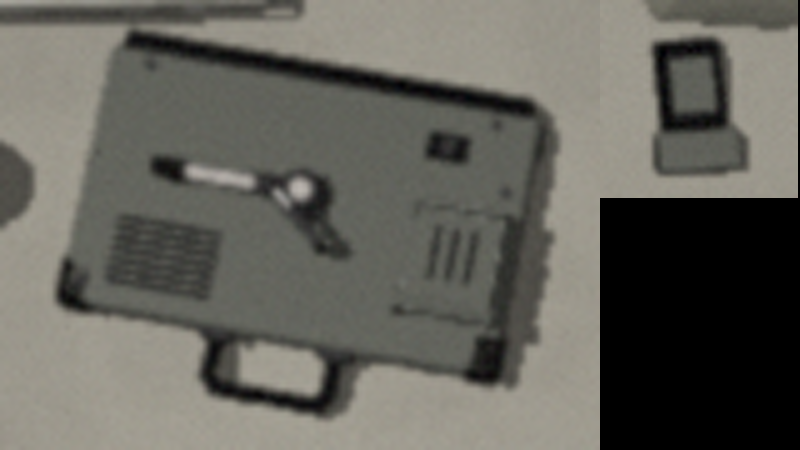

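```bash
cat >> h.py <<'E'
def down(yaw): # tool down, tool x at world yaw
    c,s=np.cos(yaw),np.sin(yaw)
    return R.from_matrix(np.array([[c,s,0],[s,-c,0],[0,0,-1]])).as_quat(scalar_first=True)
E
python3 - <<'E'
from h import *
from plant import bot
np.set_printoptions(precision=4,suppress=True)
for y in (-.2,-.1,.1):
    for pos in([.46,-.18,.15],[.45,.1,.05]): print(y,pos,bot.inverse_kinematics(np.array(pos),down(y)))
bot.goto(np.array([.44,-.18,.16]),down(-0.1)); snap(bot,'wrist','pics/w_bat.npz')
bot.goto(np.array([.55,.19,.20]),down(-0.2)); snap(bot,'wrist','pics/w_disp.npz')
print(bot.sense()['clock'])
P=cloud('pics/w_disp.npz');
a=np.hstack([load('pics/w_bat.npz')[0][:,:],load('pics/w_disp.npz')[0]]);cv2.imwrite('pics/pair.png',cv2.resize(a,(800,300),interpolation=cv2.INTER_AREA))
P=cloud('pics/top0.npz')
# tray height map near display
for r in range(100,140,6): print(r,[tuple(np.round(P[r,c],3)) for c in (190,205,212,220)])
E
```

```text
-0.2 [0.46, -0.18, 0.15] [ 0.316   0.2597 -0.0844  2.0955  0.0305  0.7874 -1.5579]
-0.2 [0.45, 0.1, 0.05] [-0.0217  0.4108 -0.3931  2.21    0.2883  0.568  -2.4007]
-0.1 [0.46, -0.18, 0.15] [ 0.3332  0.2605 -0.1041  2.0946  0.0377  0.7883 -1.4648]
-0.1 [0.45, 0.1, 0.05] [-0.0037  0.4136 -0.4142  2.209   0.3036  0.5716 -2.3148]
0.1 [0.46, -0.18, 0.15] [ 0.3644  0.2621 -0.1399  2.0927  0.0509  0.7899 -1.2774]
0.1 [0.45, 0.1, 0.05] [ 0.0397  0.4213 -0.4652  2.2066  0.3409  0.5809 -2.149 ]
3.4
100 [(np.float64(0.799), np.float64(0.285), np.float64(0.003)), (np.float64(0.798), np.float64(0.241), np.float64(0.004)), (np.float64(0.798), np.float64(0.22), np.float64(0.002)), (np.float64(0.798), np.float64(0.197), np.float64(0.001))]
106 [(np.float64(0.781), np.float64(0.285), np.float64(0.003)), (np.float64(0.78), np.float64(0.241), np.float64(0.002)), (np.float64(0.78), np.float64(0.221), np.float64(0.001)), (np.float64(0.78), np.float64(0.197), np.float64(0.0))]
112 [(np.float64(0.76), np.float64(0.284), np.float64(0.009)), (np.float64(0.762), np.float64(0.241), np.float64(0.001)), (np.floa
[... 370 characters left out ...]
.716), np.float64(0.28), np.float64(0.031)), (np.float64(0.717), np.float64(0.238), np.float64(0.027)), (np.float64(0.725), np.float64(0.221), np.float64(0.001)), (np.float64(0.724), np.float64(0.197), np.float64(0.002))]
130 [(np.float64(0.709), np.float64(0.285), np.float64(-0.001)), (np.float64(0.707), np.float64(0.241), np.float64(0.002)), (np.float64(0.706), np.float64(0.221), np.float64(0.003)), (np.float64(0.707), np.float64(0.198), np.float64(0.0))]
136 [(np.float64(0.681), np.float64(0.28), np.float64(0.031)), (np.float64(0.682), np.float64(0.238), np.float64(0.026)), (np.float64(0.682), np.float64(0.219), np.float64(0.023)), (np.float64(0.689), np.float64(0.198), np.float64(-0.0))]
```

View pics/w_bat.png

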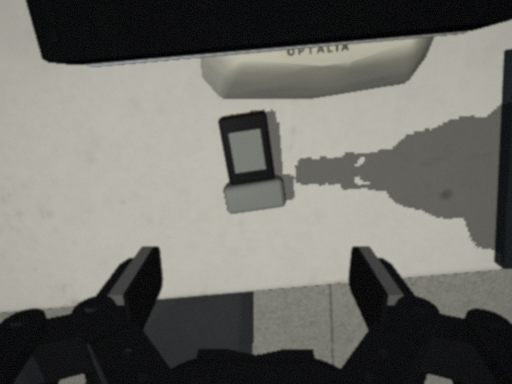

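View pics/w_disp.png

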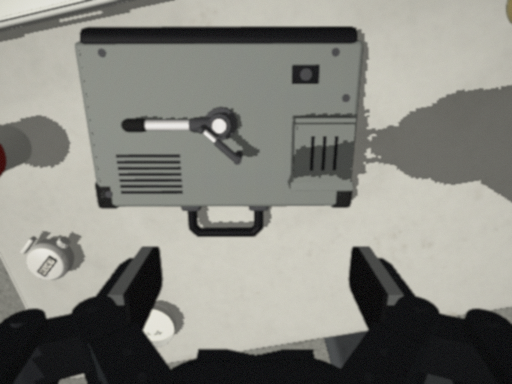

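The battery is at (250,160) in its wrist view, nose up. In the second view the display is nearly square to the image: side edges at about 80/360, top edge at row 207, bay at columns 292–355, hub at (220,124), foot at (130,125), handle bar at row 232.

Run:
```python
from h import *
np.set_printoptions(precision=4,suppress=True,linewidth=200)
f='pics/w_disp.npz';g=cv2.GaussianBlur(cv2.cvtColor(load(f)[0],6),(3,3),0).astype(int)
def edge(line,a,b,s): # subpixel location of strongest gradient of sign s
    d=np.diff(line[a:b+1])*s;i=int(d.argmax());w=np.clip(d[max(0,i-1):i+2],0,None);return a+.5+(w*np.arange(max(0,i-1),max(0,i-1)+len(w))).sum()/w.sum(),d[i]
print('left',[(r,*edge(g[r],70,112,-1)) for r in range(60,180,20)])
print('right',[(r,*edge(g[r],345,372,1)) for r in (45,60,75,90,105,190)])
print('row75',g[75,345:375],'row150',g[150,285:300],g[150,340:365])
print('topedge',[(c,*edge(g[:,c],198,215,1)) for c in (130,150,170,280,300,320)])
print('botedge',[(c,*edge(g[:,c],20,35,-1)) for c in (100,160,220,280,340)],[(c,*edge(g[:,c],36,50,1)) for c in (100,160,220,280,340)])
print('bar',[(c,*edge(g[:,c],215,232,-1),*edge(g[:,c],228,245,1)) for c in (205,215,225,235,245)])
print('handle sides row218',edge(g[218],180,195,-1),edge(g[218],195,206,1),edge(g[218],246,258,-1),edge(g[218],256,272,1))
print('baycols',[(r,g[r,286:300],g[r,346:364]) for r in (135,160,180)])
print('bayrows',g[110:125,320],g[180:206,320])
print('depth bay',[np.round(cloud(f)[r,c],4) for r,c in ((125,320),(160,345),(180,320),(196,300),(100,180),(75,150),(124,220),(125,160),(232,226))])
p=load(f)[0].copy()
f='pics/w_bat.npz';g=cv2.GaussianBlur(cv2.cvtColor(load(f)[0],6),(3,3),0).astype(int)
print('nose',[(r,*edge(g[r],212,235,-1),*edge(g[r],262,285,1)) for r in (130,145,160,172)])
print('cap',[(r,*edge(g[r],215,235,-1),*edge(g[r],278,298,1)) for r in (190,196,202)])
print('front',[(c,*edge(g[:,c],105,125,-1)) for c in (230,240,250,260)],'rear',[(c,*edge(g[:,c],200,220,1)) for c in (235,245,255,265,275)])
P=cloud(f);print('depth',P[150,247],P[195,255])
for r in (10,40,55,75,90,97): print(r,P[r,::64])
```

```text
left [(60, np.float64(76.3780487804878), np.int64(18)), (80, np.float64(79.47674418604652), np.int64(18)), (100, np.float64(82.56521739130434), np.int64(19)), (120, np.float64(86.35416666666667), np.int64(19)), (140, np.float64(89.35106382978724), np.int64(20)), (160, np.float64(92.41666666666667), np.int64(20))]
right [(45, np.float64(366.67391304347825), np.int64(27)), (60, np.float64(366.4491525423729), np.int64(22)), (75, np.float64(365.3285714285714), np.int64(28)), (90, np.float64(364.35714285714283), np.int64(28)), (105, np.float64(363.3970588235294), np.int64(27)), (190, np.float64(356.6617647058824), np.int64(27))]
row75 [131 131 131 130 131 131 131 131 131 131 130 127 121 111 101  96  97 103 110 125 152 180 195 198 199 199 198 198 198 198] row150 [135 135 135 134 132 124 109  94  92 101 103  94  85  81  78] [ 71  72  72  73  72  72  72  71  71  71  71  71  72  78  89 101 106 107 107 107 107 107 107 107 111]
topedge [(130, np.float64(206.39473684210526), np.int64(25)), (150, np.float64(206.41228070175438), np.int64(24)), (170, np.float64(206.4322033898305), np.int64(25)), (2
[... 4220 characters left out ...]
741  0.0516]
 [ 0.5223 -0.3451  0.0005]]
75 [[ 0.5435  0.023   0.0001]
 [ 0.5382 -0.0298  0.0003]
 [ 0.5329 -0.0832  0.002 ]
 [ 0.5277 -0.1354  0.0003]
 [ 0.5215 -0.1879  0.0461]
 [ 0.5171 -0.2327  0.043 ]
 [ 0.5125 -0.2821  0.0311]
 [ 0.5067 -0.346   0.001 ]]
90 [[ 0.532   0.0283 -0.0015]
 [ 0.5266 -0.0259 -0.0008]
 [ 0.5213 -0.0795 -0.0009]
 [ 0.5159 -0.1333 -0.0005]
 [ 0.5112 -0.1869  0.0262]
 [ 0.5062 -0.2359  0.0241]
 [ 0.4999 -0.2942 -0.0004]
 [ 0.4946 -0.3471  0.0009]]
97 [[ 0.5264  0.0288  0.0004]
 [ 0.5211 -0.0252  0.0007]
 [ 0.5157 -0.0791  0.0012]
 [ 0.5103 -0.1325 -0.0003]
 [ 0.5055 -0.1864  0.0127]
 [ 0.4996 -0.2402  0.0001]
 [ 0.4943 -0.2937  0.0012]
 [ 0.4888 -0.3482 -0.0002]]
```

Run:
```python
from h import *
np.set_printoptions(precision=4,suppress=True,linewidth=200)
f='pics/w_disp.npz'
def fr(uv,h):  # coords in display-aligned axes (X'=-tool x dir , Y'=display y)
    P=plane(f,uv,h);yaw=-.2;hx=np.array([-np.cos(yaw),-np.sin(yaw),0]);hy=np.array([-hx[1],hx[0],0])
    hy=np.cross([0,0,1],hx); return np.c_[P@hx,P@hy]
print('top edge z24',fr([[130,206.4],[280,206.4]],.024))
print('bot black z12..24', fr([[100,26.6],[340,26.4],[100,43.5],[340,42.7]],.012),fr([[100,43.5],[340,42.7]],.024))
print('bar near/far',fr([[225,221.6],[225,236.34]],.014))
print('handle sides z14',fr([[187.6,218],[196.4,218],[253.6,218],[262.6,218]],.014))
print('left z24',fr([[79,77],[86.35,120],[92.4,160]],.024),'right',fr([[357.7,75]],.024))
print('bay walls z51',fr([[291.7,135],[353.6,135],[290.3,160],[352.7,160]],.051),'bay bottom',fr([[320,114.5]],.051))
print('hub z44',fr([[220,124]],.043))
yaw=-.2
f='pics/w_bat.npz';L=plane(f,[[219.57,130],[222.48,145],[225.4,160],[227.48,172]],.019);F=plane(f,[[230,114.6],[240,113.5],[250,111.5],[260,110.4]],.019);Re=plane(f,[[235,213.4],[245,211.57],[255,210.4],[265,208.7],[275,207.45]],.019)
C=plane(f,[[223.65,196],[285.4,202]],.02)
for n,A in(('nose left',L),('front',F),('rear',Re)):
    v=np.polyfit(A[:,0],A[:,1],1) if n=='nose left' else np.polyfit(A[:,1],A[:,0],1); print(n,A[0],A[-1],'slope',v[0])
print('cap sides',C)
```

```text
top edge z24 [[-0.4615 -0.4193]
 [-0.4614 -0.2706]]
bot black z12..24 [[-0.6248 -0.4304]
 [-0.6249 -0.2212]
 [-0.6112 -0.4324]
 [-0.6118 -0.2201]] [[-0.6099 -0.4272]
 [-0.6105 -0.223 ]]
bar near/far [[-0.4406 -0.3266]
 [-0.4236 -0.3271]]
handle sides z14 [[-0.4446 -0.3653]
 [-0.4446 -0.3561]
 [-0.4446 -0.2969]
 [-0.4446 -0.2875]]
left z24 [[-0.583  -0.4495]
 [-0.5458 -0.449 ]
 [-0.5085 -0.4493]] right [[-0.5845 -0.2055]]
bay walls z51 [[-0.5363 -0.2645]
 [-0.5362 -0.2124]
 [-0.5147 -0.265 ]
 [-0.5147 -0.2112]] bay bottom [[-0.5532 -0.2417]]
hub z44 [[-0.5445 -0.3254]]
nose left [ 0.4829 -0.1543  0.019 ] [ 0.4471 -0.1563  0.019 ] slope 0.05601744875597698
front [ 0.4943 -0.1643  0.019 ] [ 0.4951 -0.1886  0.019 ] slope -0.04234606577971187
rear [ 0.4089 -0.1582  0.019 ] [ 0.411  -0.1938  0.019 ] slope -0.05807085851850907
cap sides [[ 0.4264 -0.1504  0.02  ]
 [ 0.4156 -0.2032  0.02  ]]
```

Run:
```python
from h import *
from plant import bot
np.set_printoptions(precision=4,suppress=True,linewidth=200)
q=down(.053+np.pi);g=np.array([.421,-.1772,.019])
bot.goto(g+[0,0,.09],q);bot.move_l(g,q,v=.1);s=bot.sense();print('pre',s['eef_pos'],s['force'])
bot.close();s=bot.sense();print('grip',s['gripper_width'],s['finger_force'],s['eef_pos'])
bot.move_l(g+[-.005,0.02,.09],q,v=.15)
hx=np.array([-np.cos(-.2),-np.sin(-.2),0]);hy=np.cross([0,0,1],hx);o=hx*-.6255+hy*-.327
T=o+hx*.232+hy*.09;bot.goto(np.array([T[0],T[1],.075]),down(np.pi-.2))
snap(bot,'wrist','pics/w_stage.npz');s=bot.sense();print(s['clock'],s['eef_pos'],s['gripper_width'],s['joint_positions'])
p=load('pics/w_stage.npz')[0];cv2.imwrite('pics/stage.png',cv2.resize(p,(800,600),interpolation=cv2.INTER_CUBIC))
```

```text
pre [ 0.4213 -0.1772  0.0194] [ 1.2165 -0.2579 -0.3417]
grip 0.050769802743144445 60.14501452445984 [ 0.4212 -0.1775  0.0196]
10.1417 [0.433  0.1528 0.0747] 0.05040777071091007 [ 0.3085  0.4971 -0.9382  2.1788  0.6014  0.7481  0.336 ]
```

View pics/stage.png

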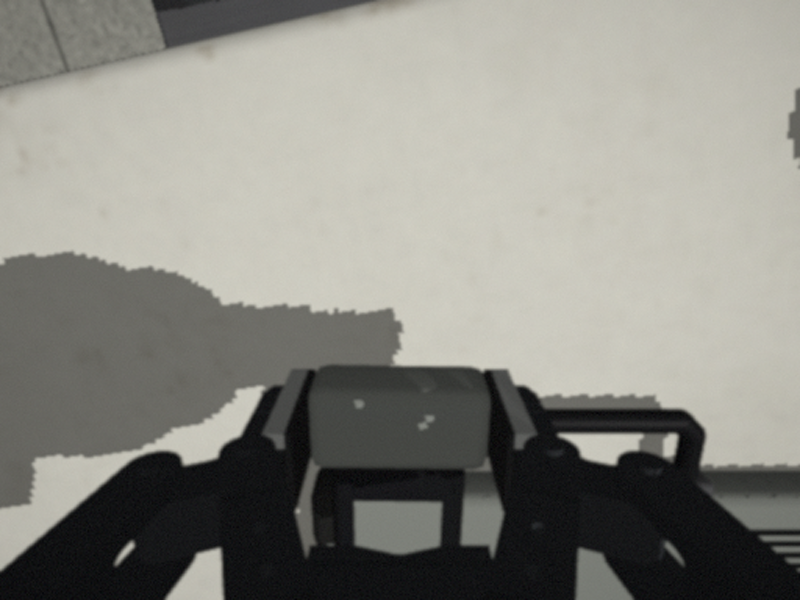

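The cap is held centrally between the pads (columns about 310–490 of 800), but the bay is hidden behind the gripper. I'll re-measure the bay with the tool turned half round, so biases fixed to the tool cancel.

Run:
```python
from h import *
from plant import bot
hx=np.array([-np.cos(-.2),-np.sin(-.2),0]);hy=np.cross([0,0,1],hx);o=hx*-.6255+hy*-.325
T=o+hx*.09+hy*.04
s=bot.sense()['eef_pos'];bot.move_l(s+[0,0,.125],v=.3)
bot.goto(np.array([T[0],T[1],.20]),down(np.pi-.2))
snap(bot,'wrist','pics/w_flip.npz');s=bot.sense();print(s['clock'],s['eef_pos'])
p=load('pics/w_flip.npz')[0];a=load('pics/w_disp.npz')[0]
o=np.zeros((600,800,3),np.uint8);o[:384,:512]=p;z=cv2.resize(a[105:213,270:372],None,fx=2.8,fy=2.8,interpolation=cv2.INTER_CUBIC);o[600-z.shape[0]:,800-z.shape[1]:]=z
cv2.imwrite('pics/flip.png',o)
```

```text
11.4083 [0.58039493 0.17309246 0.19858745]
```

View pics/flip.png

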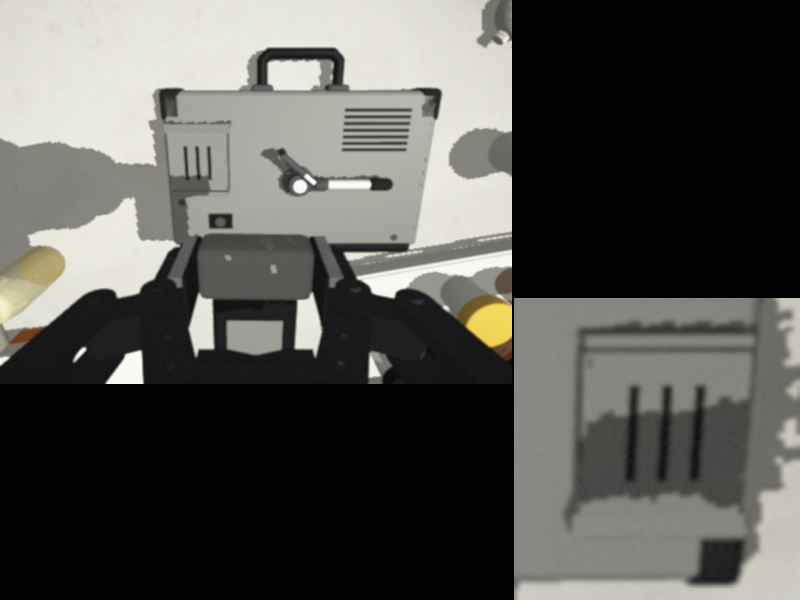

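Run:
```python
from h import *
np.set_printoptions(precision=4,suppress=True,linewidth=220)
f='pics/w_flip.npz';g=cv2.GaussianBlur(cv2.cvtColor(load(f)[0],6),(3,3),0).astype(int)
hx=np.array([-np.cos(-.2),-np.sin(-.2),0]);hy=np.cross([0,0,1],hx)
def fr(uv,h):
    P=plane(f,uv,h);return np.c_[P@hx,P@hy]
def edge(line,a,b,s):
    d=np.diff(line[a:b+1])*s;i=int(d.argmax());j=max(0,i-1);w=np.clip(d[j:i+2],0,None);return a+.5+(w*np.arange(j,j+len(w))).sum()/w.sum()
for r in(130,150,165): print(r,'bayL',g[r,158:176],'bayR',g[r,222:236])
r=57;print('bar rows',[edge(g[:,c],42,52,-1) for c in(285,300,315)],[edge(g[:,c],52,64,1) for c in(285,300,315)])
r=72;H=[edge(g[r],250,265,-1),edge(g[r],262,274,1),edge(g[r],328,338,-1),edge(g[r],338,350,1)];print('handle',H,fr([[c,r] for c in H],.014))
print('bar',fr([[300,edge(g[:,300],42,52,-1)],[300,edge(g[:,300],52,64,1)]],.014))
D=[[c,edge(g[:,c],84,97,1)] for c in(200,230,360,400)];print('top edge',D,fr(D,.024))
print('topcol',g[84:98,220],'mouth col',g[112:135,200])
for r in(200,150): print('right',r,edge(g[r],405,436,1),g[r,408:436])
print('rightfr',fr([[edge(g[r],405,436,1),r] for r in(130,150,200)],.024))
# cap in tool frame
print('cap row',g[260,190:206],g[260,306:322])
G=cv2.GaussianBlur(cv2.cvtColor(load('pics/w_stage.npz')[0],6),(3,3),0).astype(int);print('cap stage row 260',G[260,190:208],G[260,304:322])
print('left disp row 210,220',g[210,168:190],fr([[162,150],[176,210]],.024))
```

```text
130 bayL [132 131 132 132 132 138 146 152 154 154 153 153 154 154 154 154 154 154] bayR [155 155 155 155 155 155 155 157 163 168 169 169 169 170]
150 bayL [131 131 131 132 132 132 127 116 109 118 140 155 162 163 163 163 163 163] bayR [164 164 163 157 141 125 125 142 160 168 170 170 170 170]
165 bayL [135 132 132 133 133 133 133 129 119 109 113 133 151 160 161 161 162 163] bayR [165 165 164 161 152 136 126 137 156 167 170 170 170 170]
bar rows [np.float64(47.43167701863354), np.float64(47.4320987654321), np.float64(47.42405063291139)] [np.float64(59.55797101449275), np.float64(59.519354838709674), np.float64(59.36184210526316)]
handle [np.float64(256.59090909090907), np.float64(266.67857142857144), np.float64(332.51162790697674), np.float64(343.34558823529414)] [[-0.445  -0.2877]
 [-0.445  -0.2967]
 [-0.4449 -0.3558]
 [-0.4448 -0.3655]]
bar [[-0.4246 -0.3257]
 [-0.4345 -0.3262]]
top edge [[200, np.float64(93.0)], [230, np.float64(93.0)], [360, np.float64(93.0)], [400, np.float64(92.65151515151516)]] [[-0.463  -0.2376]
 [-0.4629 -0.2642]
 [-0.4627 -0.3791]
 [-0.4623 -0.4145]]
topcol [2
[... 197 characters left out ...]
169 169 169 169 169 169 169 169 169 170 175 188 209 224 230 231 231 231 231 231 231 230 230 230 229 229]
right 150 405.968085106383 [175 177 177 177 177 177 177 177 177 177 177 176 177 177 177 177 177 176 175 174 175 185 203 221 230 232 232 232]
rightfr [[-0.4951 -0.4267]
 [-0.5136 -0.427 ]
 [-0.563  -0.4493]]
cap row [25 21 20 20 20 23 34 53 71 80 84 86 86 87 88 89] [89 89 88 87 85 84 78 63 42 26 20 20 21 22 25 33]
cap stage row 260 [15 13 14 15 15 17 25 41 56 63 66 67 68 69 70 70 71 70] [71 71 71 71 70 69 68 66 62 50 33 19 14 14 14 14 16 23]
left disp row 210,220 [134 130 119 102  90  86  87  90  90  89  89  89  89  89  89  89  92 102 122 144 157 162] [[-0.5141 -0.1997]
 [-0.5741 -0.2085]]
```

Run:
```python
from h import *
from plant import bot
np.set_printoptions(precision=4,suppress=True,linewidth=220)
for i in range(2):
    s=bot.sense();c=bot.get_calibration('wrist');Rt=RM(s['tool_rot']);print(Rt.T@(c['eye']-s['eef_pos']),(c['eye']-s['eef_pos']),Rt.T@RM(c['rotation']));bot.hold(.05)
print(s['eef_pos'],s['clock'])
```

```text
[ 0.0798  0.0016 -0.1243] [-0.0776  0.0174  0.1245] [[ 0.0014 -0.9524 -0.3049]
 [ 1.      0.0014  0.0001]
 [ 0.0003 -0.3048  0.9524]]
[ 0.0798  0.0016 -0.1243] [-0.0777  0.0174  0.1244] [[ 0.0013 -0.9524 -0.3049]
 [ 1.      0.0013  0.0001]
 [ 0.0003 -0.3049  0.9524]]
[0.5804 0.173  0.1991] 11.4583
```

```bash
cat >> h.py <<'E'
hx=np.array([-np.cos(-.2),-np.sin(-.2),0]);hy=np.cross([0,0,1],hx)
O=hx*-.627+hy*-.3249   # display origin (bias-corrected)
def W(x,y,z): return O+hx*x+hy*y+np.array([0,0,z])
def D(p): d=np.asarray(p)-O;return np.array([d@hx,d@hy,p[2]])
def mv(bot,t,q=None,v=.15,fix=True):
    bot.move_l(t,q,v=v)
    if fix:
        bot.hold(.15);e=t-bot.sense()['eef_pos'];bot.move_l(t+e,q,v=.05);bot.hold(.1)
E
python3 - <<'E'
from h import *
from plant import bot
np.set_printoptions(precision=4,suppress=True,linewidth=220)
for f,uv in(('pics/w_disp.npz',[[291.7,135],[353.6,135],[290.3,160],[352.7,160]]),('pics/w_flip.npz',[[166.5,150],[227.4,150],[167.2,165],[228,165]])):
    print((plane(f,uv,.051)@hy))
q=down(np.pi-.2)
bot.goto(W(.235,.09,.12),q);mv(bot,W(.235,.09,.0450),q,v=.12)
s=bot.sense();print(s['clock'],D(s['eef_pos']),s['force'])
E
```

```text
[-0.2645 -0.2124 -0.265  -0.2112]
[-0.2114 -0.263  -0.2109 -0.2632]
13.5083 [0.2354 0.0903 0.0445] [ 0.5385  0.3563 -1.4427]
```

Run:
```python
from h import *
from plant import bot
np.set_printoptions(precision=4,suppress=True,linewidth=220)
q=down(np.pi-.2)
mv(bot,W(.220,.0893,.0450),q,v=.1)
s=bot.sense();f0=s['force'];print(D(s['eef_pos']))
for x in (.195,.175,.158,.150):
    r=bot.move_l(W(x,.0893,.0452),q,v=.06,until_force=10)
    s=bot.sense();print(r,x,D(s['eef_pos']),s['force']-f0,(s['force']-f0)@hy,s['clock'])
    if r:break
```

```text
[0.2197 0.0892 0.0451]
False 0.195 [0.1951 0.0893 0.0451] [-1.8996 -1.1465  0.7634] 1.5010626911661817 14.875
False 0.175 [0.1749 0.0893 0.0451] [-0.7411 -0.2487  0.4497] 0.39097521103097543 15.3583
False 0.158 [0.1579 0.0893 0.0451] [-0.8867 -1.6303  1.1443] 1.7739261799936834 15.7917
False 0.15 [0.1499 0.0893 0.0451] [-0.6973 -0.5677  1.4167] 0.6949601462916296 16.075
```

Run:
```python
from h import *
from plant import bot
np.set_printoptions(precision=4,suppress=True,linewidth=220)
q=down(np.pi-.2);f0=bot.sense()['force']
snap(bot,'top','pics/t1.npz')
r=bot.move_l(W(.140,.0893,.0452),q,v=.04,until_force=4)
s=bot.sense();print(r,D(s['eef_pos']),s['force']-f0,s['clock'])
snap(bot,'top','pics/t2.npz')
a,b,c=[cv2.resize(load(f'pics/{n}.npz')[0][125:215,160:275],None,fx=3.4,fy=3.4,interpolation=cv2.INTER_CUBIC) for n in('top0','t1','t2')]
cv2.imwrite('pics/cmp.png',np.vstack([np.hstack([a,b]),np.hstack([c,cv2.absdiff(a,c)])])[:600,:800])
```

```text
True [0.1475 0.0893 0.0448] [ 1.2426  0.1768 -0.892 ] 16.3333
```

View pics/cmp.png

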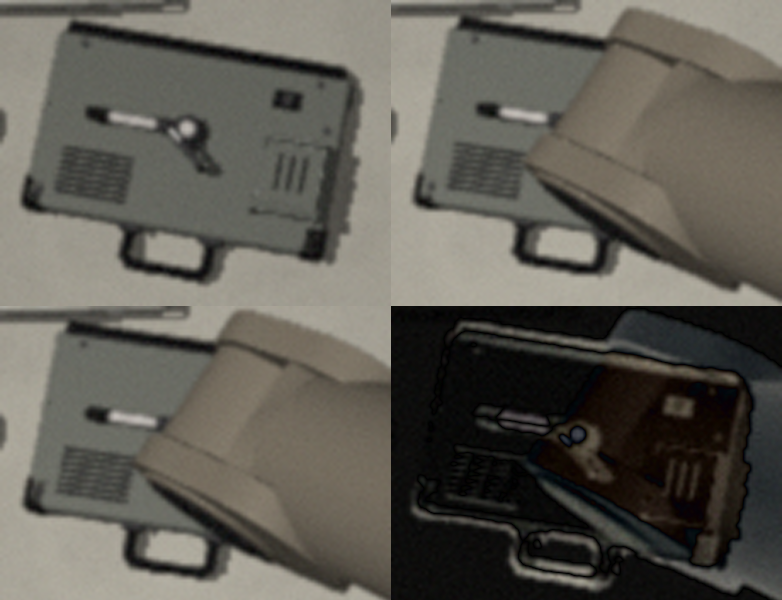

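The pack is in the bay, and the arm covers the right part of the view. The left half of the display looks shifted slightly from the first picture; I'll measure that shift.

Run:
```python
from h import *
from plant import bot
np.set_printoptions(precision=4,suppress=True)
g=[cv2.cvtColor(load(f'pics/{n}.npz')[0],6).astype(np.float32) for n in('top0','t1','t2')]
for nm,(r0,r1,c0,c1) in dict(left=(128,190,165,198),handle=(190,212,192,218),ref=(100,129,125,212)).items():
    T=g[0][r0:r1,c0:c1]
    for i in(1,2):
        H=cv2.phaseCorrelate(T,g[i][r0:r1,c0:c1],cv2.createHanningWindow((c1-c0,r1-r0),cv2.CV_32F));
        M=cv2.findTransformECC(T,g[i][r0:r1,c0:c1],np.eye(2,3,dtype=np.float32),cv2.MOTION_EUCLIDEAN)[1]
        ctr=np.array([(c1-c0)/2,(r1-r0)/2,1]);print(nm,i,np.round(H[0],2),'ecc',M@ctr-ctr[:2],'rot',np.arctan2(M[1,0],M[0,0]))
s=bot.sense();print(s['force'],s['finger_force'],s['gripper_width'])
```

```text
left 1 [-0.06 -1.21] ecc [ 0.0965 -1.0929] rot -0.022202833
left 2 [-0.13 -1.71] ecc [ 0.0707 -1.5367] rot -0.03485691
handle 1 [ 1.18 -1.38] ecc [ 0.6957 -1.5866] rot -0.019158326
handle 2 [ 1.32 -1.4 ] ecc [ 1.0947 -2.203 ] rot -0.031493533
ref 1 [-0.08 -0.05] ecc [ 0.006  -0.0081] rot 5.29236e-05
ref 2 [ 0.03 -0.05] ecc [ 0.01   -0.0028] rot -6.0885846e-05
[ 0.2088  1.3852 -1.1955] 62.67233490943909 0.05067037770036043
```

Run:
```python
from h import *
from plant import bot
np.set_printoptions(precision=4,suppress=True,linewidth=200)
bot.gripper_open();s=bot.sense();print(s['force'],s['clock'])
mv(bot,s['eef_pos']+[0,0,.06],v=.15,fix=False)
bot.goto(W(.055,.02,.22),down(np.pi-.2));bot.hold(.15)
snap(bot,'wrist','pics/w_in.npz');print(bot.sense()['clock'])
p=load('pics/w_in.npz')[0];cv2.imwrite('pics/in.png',cv2.resize(p,(800,600),interpolation=cv2.INTER_CUBIC))
```

```text
[-0.3552  0.1904 -0.0591] 16.825
18.275
```

View pics/in.png

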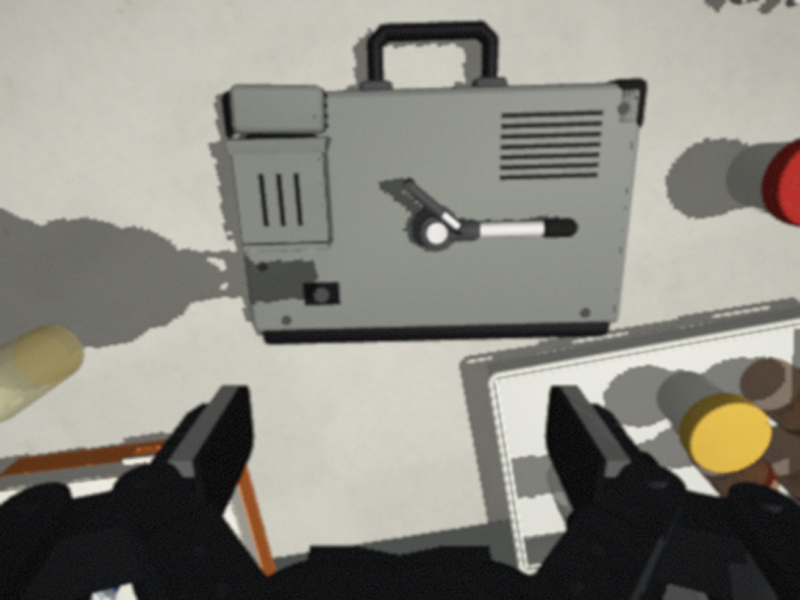

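The pack sits in the bay with its cap at (278,110) against the mouth, where a thin dark line shows at row 135. The handle, hub (435,232) and foot (570,228) are all clear. I'll put numbers on how far in the pack is, and on the new yaw.

Run:
```python
from h import *
from plant import bot
np.set_printoptions(precision=4,suppress=True,linewidth=220)
f='pics/w_in.npz';g=cv2.GaussianBlur(cv2.cvtColor(load(f)[0],6),(3,3),0).astype(int);b=np.array([-.0012,.0019,0])
def edge(line,a,bb,s):
    d=np.diff(line[a:bb+1])*s;i=int(d.argmax());j=max(0,i-1);w=np.clip(d[j:i+2],0,None);return a+.5+(w*np.arange(j,j+len(w))).sum()/w.sum()
pl=lambda uv,h: plane(f,uv,h)-b
print('disp top col',g[50:66,230],g[50:66,370],'bot',g[205:224,200])
A=pl([[c,edge(g[:,c],50,64,-1)] for c in(330,350,370,390)],.024);print('topedge',A[0],A[-1])
B=pl([[c,edge(g[:,c],212,224,1)] for c in(185,240,290,340,380)],.012);print('bottom',B[0],B[-1])
Bar=pl([[c,edge(g[:,c],10,18,-1)] for c in(250,265,280,295,305)],.014);print('bar outer',Bar[0],Bar[-1])
for A in(A,B,Bar):
    v=np.polyfit(A[:,1],A[:,0],1);print('yaw shift est: slope dx/dy',v[0],'-> yaw of -hx',-np.arctan(v[0]))
print('cap rear',g[50:62,178],'capfront',g[80:95,178])
e1=edge(g[:,178],50,62,-1);print(e1,pl([[178,e1]],.045),pl([[178,84.5],[178,88]],.045),pl([[178,89]],.051))
# handle
r=40;H=[edge(g[r],230,242,-1),edge(g[r],312,325,1)];print(H,pl([[c,r] for c in H],.014))
print('hub',pl([[279,148]],.043),'foot',pl([[365,145]],.036))
r=50
```

```text
disp top col [108 105  97  88  80  75  75  82  97 112 122 129 136 141 143 142] [198 195 178 149 125 121 129 139 146 150 151 152 152 152 152 151] bot [137 136 136 131 116  86  55  35  29  26  23  22  25  45  92 148 188 205 210]
topedge [0.5318 0.2716 0.024 ] [0.5405 0.3254 0.024 ]
bottom [0.6691 0.095  0.012 ] [0.7056 0.307  0.012 ]
bar outer [0.4841 0.2067 0.014 ] [0.493 0.256 0.014]
yaw shift est: slope dx/dy 0.16250554074013454 -> yaw of -hx -0.16109730272691744
yaw shift est: slope dx/dy 0.17130908961872995 -> yaw of -hx -0.16966220090822065
yaw shift est: slope dx/dy 0.17904557893055345 -> yaw of -hx -0.1771683163369596
cap rear [199 199 195 176 147 127 124 128 133 137 138 137] capfront [133 128 120 106  83  56  37  42  71 103 122 128 130 130 129]
53.51470588235294 [[0.5068 0.1399 0.045 ]] [[0.5312 0.1331 0.045 ]
 [0.534  0.1323 0.045 ]] [[0.535  0.1335 0.051 ]]
[np.float64(234.61111111111111), np.float64(317.7162162162162)] [[0.5021 0.1884 0.014 ]
 [0.5174 0.2642 0.014 ]]
hub [[0.6045 0.2101 0.043 ]] foot [[0.6192 0.2912 0.036 ]]
```

The pack is still about 2.6 mm short, measured by both the cap rear and the mouth gap. The likely cause is that the clamped pack wedged while the display yawed. I'll push the cap home with closed fingers so the pack can align itself.

```bash
cat >> h.py <<'E'
YAW=-.17
hx=np.array([-np.cos(YAW),-np.sin(YAW),0]);hy=np.cross([0,0,1],hx);O=hx*-.6434+hy*-.3093
E
python3 - <<'E'
from h import *
from plant import bot
np.set_printoptions(precision=4,suppress=True,linewidth=220)
q=down(np.pi+YAW)
bot.close();bot.goto(W(.215,.09,.13),q);mv(bot,W(.205,.09,.052),q,v=.15)
bot.move_l(W(.183,.09,.052),q,v=.1);bot.hold(.2)
f0=bot.sense()['force'];print(D(bot.sense()['eef_pos']))
for x in(.180,.178,.1765,.175):
    r=bot.move_l(W(x,.09,.052),q,v=.02,until_force=6);s=bot.sense();print(r,D(s['eef_pos']),(s['force']-f0)@hx,s['clock'])
    if r:break
bot.hold(.1);s=bot.sense();print((s['force']-f0)@hx)
bot.move_l(W(.20,.09,.052),q,v=.1);bot.move_l(W(.20,.09,.13),q,v=.2)
bot.goto(W(.055,.02,.22),q);bot.hold(.15);snap(bot,'wrist','pics/w_in2.npz');print(bot.sense()['clock'])
f='pics/w_in2.npz';g=cv2.GaussianBlur(cv2.cvtColor(load(f)[0],6),(3,3),0).astype(int);b=np.array([-.0012,.0019,0])
def edge(line,a,bb,s):
    d=np.diff(line[a:bb+1])*s;i=int(d.argmax());j=max(0,i-1);w=np.clip(d[j:i+2],0,None);return a+.5+(w*np.arange(j,j+len(w))).sum()/w.sum()
def fr(uv,h): return np.array([D(p) for p in plane(f,uv,h)-b])
hub=proj(f,[W(.082,0,.043)+b])[0];cap=proj(f,[W(.165,.09,.045)+b])[0];mo=proj(f,[W(.139,.09,.048)+b])[0];ba=proj(f,[W(.201,0,.014)+b])[0];bo=proj(f,[W(0,0,.012)+b])[0]
print(hub,cap,mo,ba,bo)
c=int(cap[0]);r=int(cap[1]);print('cap rear',fr([[c,edge(g[:,c],r-9,r+7,-1)]],.045));m=int(mo[1]);print(g[m-9:m+9,c],'rows->x',fr([[c,m-9],[c,m+9]],.048)[:,0])
for k in(-20,0,20):
    cc=int(ba[0])+k;print('bar outer',fr([[cc,edge(g[:,cc],int(ba[1])-7,int(ba[1])+5,-1)]],.014))
for k in(-80,0,80):
    cc=int(bo[0])+k;print('bottom',fr([[cc,edge(g[:,cc],int(bo[1])-4,int(bo[1])+7,1)]],.012))
E
```

```text
[0.1836 0.09   0.0519]
False [0.18  0.09  0.052] -0.30322128761552275 21.875
False [0.1779 0.09   0.052 ] 0.16713896095237113 22.125
False [0.1768 0.0903 0.0519] 2.5081945436098225 22.375
False [0.1758 0.0904 0.0518] 6.239492412888218 22.625
6.6765444043839395
24.6333
[277.6842 142.0738] [173.9514  44.9317] [175.352  77.219] [278.6305   5.7957] [274.1566 211.3782]
cap rear [[0.1652 0.0908 0.045 ]]
[140 140 140 140 137 132 124 109  91  86 103 124 134 136 135 135 134 133] rows->x [0.1465 0.1318]Traceback (most recent call last):
  File "<stdin>", line 22, in <module>
  File "<stdin>", line 16, in edge
ValueError: attempt to get argmax of an empty sequence
```

The pack is home now: the cap rear is at x = 165.2 mm in the display frame and the gap has closed. Next I'll flip the kickstand.

```bash
cat > leg.py <<'E'
from h import *
a=np.array([-.216,.294,-.931]);a/=np.linalg.norm(a);hub=np.array([.082,0,.036])
def legdir(t): return R.from_rotvec(a*t).apply([0,-1.,0])
def pose(t,r=.058,off=.0155):
    d=legdir(t);tg=np.cross(a,d);tg[2]=0;tg/=np.linalg.norm(tg)
    p=hub+r*d-off*tg; z=max(.029,hub[2]+r*d[2]-.007)+.019
    w=hx*tg[0]+hy*tg[1]; return W(p[0],p[1],z),down(np.arctan2(w[1],w[0])+np.pi)
E
python3 - <<'E'
from leg import *
from plant import bot
np.set_printoptions(precision=4,suppress=True,linewidth=220)
print('open foot',hub+.08*legdir(1.8))
for t in(0,.5,1,1.45):
    p,q=pose(t);print(t,D(p),bot.inverse_kinematics(p,q))
E
```

```text
open foot [0.0157 0.0097 0.0797]
0 [ 0.0975 -0.058   0.048 ] [ 0.0773  0.79   -0.8553  1.7434  0.7183  0.9522  0.3282]
0.5 [ 0.0701 -0.0591  0.056 ] [ 0.0261  0.7689 -0.7571  1.6861  0.6294  0.9463 -0.0802]
1 [ 0.0461 -0.047   0.0658] [-0.0132  0.7387 -0.6517  1.651   0.5319  0.9362 -0.5032]
1.45 [ 0.0325 -0.0269  0.0744] [-0.038   0.7049 -0.5602  1.6471  0.4473  0.9206 -0.8822]
```

Run:
```python
from leg import *
from plant import bot
np.set_printoptions(precision=4,suppress=True,linewidth=220)
p,q=pose(0,off=.024);bot.goto(p+[0,0,.05],q);bot.move_l(p,q,v=.12);bot.hold(.1);f0=bot.sense()['force'];print(D(bot.sense()['eef_pos']),f0)
for t in np.arange(0,1.5,.16):
    p,q=pose(t,off=.0155);bot.move_l(p,q,v=.06);s=bot.sense();print(round(t,2),D(s['eef_pos']),s['force']-f0)
bot.hold(.3);s=bot.sense();bot.move_l(s['eef_pos']+[0,0,.07],v=.2)
bot.goto(W(.055,.02,.24),down(np.pi+YAW));bot.hold(.15);snap(bot,'wrist','pics/w_leg.npz');print(bot.sense()['clock'])
p=load('pics/w_leg.npz')[0];cv2.imwrite('pics/leg.png',cv2.resize(p,(700,525)))
```

```text
[ 0.1057 -0.0584  0.0486] [-0.1511  0.9367 -0.2771]
0.0 [ 0.0969 -0.058   0.0483] [-0.5317 -0.1596  1.2092]
0.16 [ 0.0888 -0.0599  0.0503] [-1.3305  0.187   0.3868]
0.32 [ 0.0802 -0.0603  0.0527] [-0.2777  0.3499  0.6335]
0.48 [ 0.0715 -0.0592  0.0555] [0.4197 0.3201 0.4027]
0.64 [ 0.0631 -0.0569  0.0585] [ 0.3914 -1.4832  0.5507]
0.8 [ 0.0553 -0.0533  0.0616] [-1.0668 -1.3878  0.5454]
0.96 [ 0.0481 -0.0485  0.0649] [-0.3492 -0.5357  0.1719]
1.12 [ 0.0419 -0.0426  0.0681] [-0.3728 -0.6878  0.2558]
1.28 [ 0.0368 -0.0355  0.0712] [ 0.2437 -1.0435  0.1584]
1.44 [ 0.0329 -0.0277  0.0742] [-0.2163 -0.5506  0.4527]
31.4583
```

View pics/leg.png

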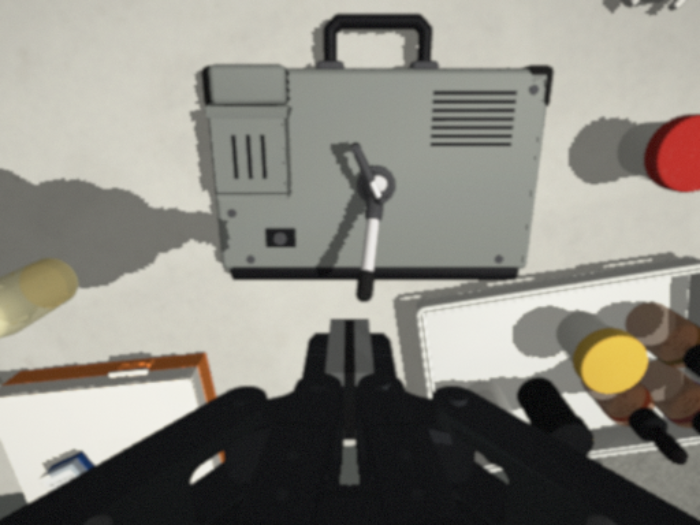

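The kickstand is open: the foot at (365,290) points past the bottom edge, slightly to the bay side, and the pack is still seated. The tray is close behind the display, so I'll drag the display towards the robot before raising it. First I'll re-measure the bar and check reach along the lift path.

```bash
cat > lift.py <<'E'
from h import *
A=.014
up=np.array([0,0,1.])
def ori(phi,s=1):
    z=-hx*np.sin(phi)-up*np.cos(phi);x=s*hy;y=np.cross(z,x);return R.from_matrix(np.c_[x,y,z]).as_quat(scalar_first=True),z
def tcp(al,phi,drag,a=A,roll=1.,dz=0,s=1):
    C=O+hx*(.012+drag-.012*al*roll)+up*.012
    bar=C+.184*(np.cos(al)*hx+np.sin(al)*up)+.002*(np.cos(al)*up-np.sin(al)*hx)
    q,z=ori(phi,s);return bar-a*z+up*dz,q
PH0=np.radians(18)
def phi_of(al):
    a1=np.radians(55)
    return PH0+(np.radians(50)-PH0)*al/a1 if al<a1 else np.radians(50)-(al-a1)
E
python3 - <<'E'
from lift import *
from plant import bot
np.set_printoptions(precision=4,suppress=True,linewidth=220)
f='pics/w_leg.npz';g=cv2.GaussianBlur(cv2.cvtColor(load(f)[0],6),(3,3),0).astype(int);b=np.array([-.0012,.0019,0])
def edge(line,a,bb,s):
    d=np.diff(line[a:bb+1])*s;i=int(d.argmax());j=max(0,i-1);w=np.clip(d[j:i+2],0,None);return a+.5+(w*np.arange(j,j+len(w))).sum()/w.sum()
def fr(uv,h): return np.array([D(p) for p in plane(f,uv,h)-b])
for c in(255,275,295): print('bar outer',c,fr([[c,edge(g[:,c],4,16,-1)]],.014))
r=38;print('handle sides',fr([[edge(g[r],230,246,-1),r],[edge(g[r],308,324,1),r]],.014))
for c in(180,240,330,370): print('bottom',fr([[c,edge(g[:,c],198,210,1)]],.012))
for c in(300,370): print('top',fr([[c,edge(g[:,c],44,58,-1)]],.024))
c=180;print('cap rear',fr([[c,edge(g[:,c],42,56,-1)]],.045),g[68:84,c],fr([[c,68],[c,84]],.048)[:,0])
for s in(1,-1):
  for drag in(0,.065):
    out=[]
    for al in([0] if drag==0 else np.linspace(0,1.75,8)):
        j=bot.inverse_kinematics(*tcp(al,phi_of(al),drag,s=s));out.append(None if j is None else np.round(j,2))
    print(s,drag);[print('  ',o) for o in out]
E
```

```text
bar outer 255 [[0.2008 0.0203 0.014 ]]
bar outer 275 [[0.2008 0.001  0.014 ]]
bar outer 295 [[ 0.2008 -0.0183  0.014 ]]
handle sides [[ 0.1757  0.0385  0.014 ]
 [ 0.1758 -0.0386  0.014 ]]
bottom [[0.0001 0.107  0.012 ]]
bottom [[-0.0006  0.0375  0.012 ]]
bottom [[-0.0005 -0.0668  0.012 ]]
bottom [[-0.0004 -0.1132  0.012 ]]
top [[ 0.1679 -0.0232  0.024 ]]
top [[ 0.1651 -0.0912  0.024 ]]
cap rear [[0.165  0.0882 0.045 ]] [138 137 137 136 134 127 114  96  84  93 115 130 133 133 133 132] [0.1464 0.1324]
1 0
   [ 0.09  0.67 -0.96  2.19  1.31  0.8   1.17]
1 0.065
   [-0.01  0.61 -0.95  2.29  1.31  0.78  1.02]
   [-0.03  0.52 -1.01  2.33  1.37  0.86  0.91]
   [-0.05  0.46 -1.03  2.35  1.43  0.94  0.84]
   [-0.08  0.42 -1.    2.36  1.52  1.02  0.77]
   [-0.06  0.39 -0.97  2.33  1.59  1.03  0.79]
   [ 0.24  0.42 -1.12  2.12  1.24  0.89  1.32]
   [ 0.37  0.57 -1.19  1.88  0.96  1.02  1.74]
   [ 0.36  0.76 -1.2   1.61  0.81  1.25  1.99]
-1 0
   [-0.59  0.47 -0.14  2.23  0.92  0.38 -1.72]
-1 0.065
   [-0.67  0.42 -0.17  2.33  1.01  0.39 -1.94]
   [-0.73  0.34 -0.19  2.37  1.18  0.5  -2.15]
   [-0.71  0.29 -0.26  2.38  1.32  0.64 -2.29]
   [-0.69  0.27 -0.31  2.39  1.45  0.76 -2.39]
   [-0.65  0.26 -0.3   2.36  1.53  0.79 -2.39]
   [-0.35  0.24 -0.4   2.15  1.03  0.64 -1.7 ]
   [-0.08  0.35 -0.54  1.9   0.59  0.77 -1.15]
   [ 0.01  0.52 -0.58  1.63  0.38  1.03 -0.86]
```

Run:
```python
from lift import *
from plant import bot
np.set_printoptions(precision=4,suppress=True,linewidth=220)
bot.gripper_open()
p,q=tcp(0,PH0,0,s=-1);z=ori(PH0,-1)[1]
bot.goto(p-.09*z,q);bot.hold(.1);mv(bot,p-.02*z,q,v=.15);bot.move_l(p+(p-.02*z-bot.sense()['eef_pos']),q,v=.08);bot.hold(.1)
s=bot.sense();print(D(s['eef_pos']),D(p),s['force'],s['clock'])
snap(bot,'wrist','pics/w_h0.npz')
bot.close();s=bot.sense();print('w',s['gripper_width'],s['finger_force'],s['force'],D(s['eef_pos']),s['clock'])
snap(bot,'wrist','pics/w_h1.npz');snap(bot,'side','pics/s_h1.npz')
a=load('pics/w_h1.npz')[0];b=cv2.resize(load('pics/s_h1.npz')[0][170:290,180:320],None,fx=2,fy=2)
o=np.zeros((384,800,3),np.uint8);o[:,:512]=a;o[:240,512:792]=b;cv2.imwrite('pics/h1.png',o)
```

```text
[ 0.2003 -0.0005  0.0283] [ 0.2003 -0.      0.0273] [1.0042 0.2545 0.3261] 35.9083
w 0.007024305391000827 58.776726722717285 [-1.728  -1.2594  5.7706] [ 0.2001 -0.0004  0.0284] 36.6583
```

View pics/h1.png

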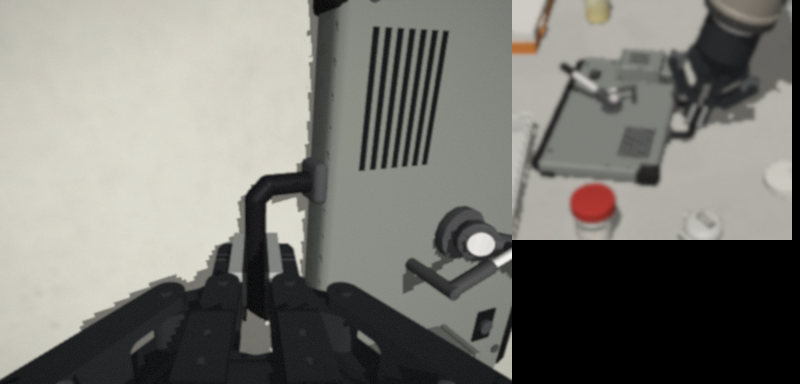

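The bar is between the pads at about (257,270) and both fingers are clear of the display edge. Now I'll drag it back 65 mm, lift a little and check that the grip holds.

Run:
```python
from lift import *
from plant import bot
np.set_printoptions(precision=4,suppress=True,linewidth=220)
d=.065
p,q=tcp(0,PH0,d,s=-1);bot.move_l(p+[0,0,.001],q,v=.08)
s=bot.sense();print(D(s['eef_pos']),s['force'],s['gripper_width'],s['finger_force'],s['clock'])
for al in(.1,.25):
    bot.move_l(*tcp(al,phi_of(al),d,s=-1,dz=.001),v=.06);s=bot.sense();print(al,s['eef_pos'],s['force'],s['gripper_width'],s['finger_force'],s['clock'])
bot.hold(.1);snap(bot,'side','pics/s_l1.npz')
b=cv2.resize(load('pics/s_l1.npz')[0][150:300,180:340],None,fx=4,fy=4,interpolation=cv2.INTER_CUBIC);cv2.imwrite('pics/l1.png',b)
```

```text
[ 0.2657 -0.      0.0283] [-7.99   -1.3815 11.1223] 0.00704143475152742 60.328747630119324 37.725
0.1 [0.4262 0.2406 0.0461] [-3.2312 -0.5008 -4.4144] 0.007095509379834289 58.7621945142746 38.175
0.25 [0.4323 0.2397 0.0729] [ 0.7332 -0.5625 -6.5128] 0.007166469126007889 58.635077476501465 38.775
```

View pics/l1.png

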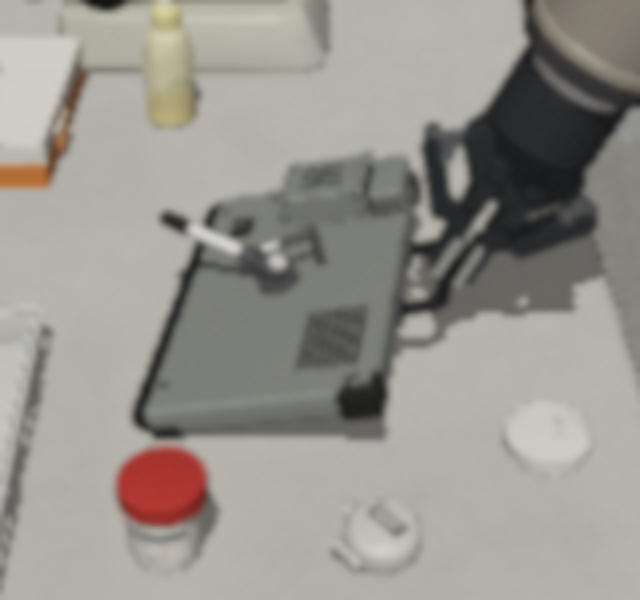

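The display is rising in the grip, carrying about half its weight. That makes 12 pictures viewed, two over the limit of 10, so I'll use numbers only from here. Continuing the lift with force monitoring.

Run:
```python
from lift import *
from plant import bot
np.set_printoptions(precision=4,suppress=True,linewidth=220)
d=.065
for al in(.45,.7,.96,1.15,1.35,1.5):
    bot.move_l(*tcp(al,phi_of(al),d,s=-1,dz=.001),v=.07);s=bot.sense();f=s['force'];print(al,D(s['eef_pos']),'f',f@hx,f@hy,f[2],s['gripper_width'],s['finger_force'],s['clock'])
    if abs(f).max()>35: break
snap(bot,'side','pics/s_l2.npz')
```

```text
0.45 [ 0.2442 -0.0002  0.1065] f 2.711725245714029 0.31293813248800995 -4.122189682957797 0.006515283637465267 59.08883213996887 39.5917
0.7 [0.2173 0.0001 0.1433] f 0.9388533023582063 0.9767057590059448 -3.7405325391086532 0.00448417172373939 57.1571284532547 40.3917
0.96 [ 0.1801 -0.0009  0.1745] f 8.200330691187515 1.129865459632434 5.936289079395755 0.0002454381862110011 5.022475495934486 41.225
1.15 [ 0.1439 -0.0007  0.1957] f 16.99619720962206 7.907896088938482 34.03179650646228 -0.00013926285172260038 18.74577909708023 41.9417
1.35 [ 0.1022 -0.0003  0.2108] f 13.143485617774402 13.092515827005698 51.20134221486054 -0.00018288033334032573 25.280782878398895 42.6917
```

The bar slipped out of the pads between α = 0.7 and 0.96, and the tool is now pressing on something. Before moving, I'll work out the state from the depth data.

Run:
```python
from lift import *
from plant import bot
np.set_printoptions(precision=3,suppress=True,linewidth=200)
s=bot.sense();print(s['force'],D(s['eef_pos']),s['clock'])
P=cloud('pics/s_l2.npz').reshape(-1,3);P=P[~np.isnan(P[:,0])];d=P-O;X=np.c_[d@hx,d@hy,P[:,2]]
for lo,hi in((-.125,-.09),(-.09,-.05),(-.05,-.035),(-.035,.0),(.03,.06),(.06,.12)):
    m=(X[:,1]>lo)&(X[:,1]<hi)&(X[:,2]>.012)&(X[:,2]<.26)&(X[:,0]>-.06)&(X[:,0]<.36);Q=X[m];print('y',lo,hi,len(Q))
    for z in np.arange(.0,.26,.02):
        k=Q[(Q[:,2]>=z)&(Q[:,2]<z+.02)]
        if len(k): print('   z%.2f x %.3f..%.3f n%d'%(z,k[:,0].min(),k[:,0].max(),len(k)))
```

```text
[-15.499 -10.591  51.248] [ 0.102 -0.     0.211] 42.7417
y -0.125 -0.09 536
   z0.00 x 0.040..0.352 n202
   z0.02 x -0.014..0.065 n66
   z0.04 x 0.045..0.071 n37
   z0.06 x 0.049..0.077 n34
   z0.08 x 0.056..0.081 n39
   z0.10 x 0.060..0.087 n36
   z0.12 x 0.064..0.092 n27
   z0.14 x 0.071..0.097 n42
   z0.16 x 0.074..0.095 n53
y -0.09 -0.05 263
   z0.00 x 0.060..0.350 n81
   z0.02 x -0.057..0.067 n36
   z0.04 x 0.068..0.072 n9
   z0.06 x 0.073..0.077 n9
   z0.08 x 0.077..0.082 n11
   z0.10 x 0.083..0.088 n11
   z0.12 x 0.088..0.093 n11
   z0.14 x 0.074..0.095 n51
   z0.16 x 0.075..0.092 n44
y -0.05 -0.035 204
   z0.00 x -0.059..0.061 n29
   z0.02 x -0.059..0.067 n77
   z0.04 x 0.068..0.072 n4
   z0.06 x 0.074..0.077 n4
   z0.08 x 0.079..0.082 n3
   z0.10 x 0.083..0.087 n4
   z0.12 x 0.089..0.092 n5
   z0.14 x 0.088..0.095 n9
   z0.16 x 0.076..0.095 n49
   z0.18 x 0.087..0.095 n20
y -0.035 0.0 642
   z0.00 x 0.060..0.062 n6
   z0.02 x 0.065..0.068 n4
   z0.04 x 0.004..0.072 n8
   z0.06 x 0.016..0.077 n23
   z0.08 x 0.024..0.083 n32
   z0.10 x 0.084..0.088 n8
   z0.12 x 0.088..0.093 n8
   z0.14 x 0.074..0.096 n30
   z0.16 x 0.076..0.095 n11
   z0.18 x 0.089..0.110 n40
   z0.20 x 0.089..0.121 n78
   z0.22 x 0.096..0.182 n174
   z0.24 x 0.091..0.192 n220
y 0.03 0.06 63
   z0.00 x 0.061..0.062 n5
   z0.02 x 0.065..0.068 n3
   z0.04 x 0.069..0.072 n6
   z0.06 x 0.074..0.078 n6
   z0.08 x 0.080..0.084 n7
   z0.10 x 0.084..0.088 n5
   z0.12 x 0.045..0.094 n8
   z0.14 x 0.090..0.097 n16
   z0.16 x 0.070..0.095 n7
y 0.06 0.12 265
   z0.00 x 0.061..0.063 n6
   z0.02 x 0.064..0.068 n9
   z0.04 x 0.069..0.074 n9
   z0.06 x 0.074..0.079 n9
   z0.08 x 0.032..0.084 n26
   z0.10 x 0.036..0.089 n41
   z0.12 x 0.041..0.094 n49
   z0.14 x 0.045..0.100 n65
   z0.16 x 0.056..0.072 n51
```

The display is standing with its bottom edge on the bench, leaning 0.24 rad towards the robot. The closed fingertips are on top of the bar and pinning it at about 50 N. I won't let go. I'll turn tool and display together about the bottom edge, with less press, until the foot lands and the display stands by itself, then re-grip deeper from above.

Run:
```python
from lift import *
from plant import bot
np.set_printoptions(precision=4,suppress=True,linewidth=220)
d=.065;dz=.003
for al in(1.37,1.41,1.46,1.51,1.56,1.6,1.64):
    bot.move_l(*tcp(al,phi_of(al),d,s=-1,dz=dz),v=.03);s=bot.sense();f=s['force'];print(al,D(s['eef_pos']),'f',f@hx,f@hy,f[2],s['finger_force'],round(dz,4),s['clock'])
    dz+=.001 if f[2]>35 else (-.001 if f[2]<15 else 0)
    if f[2]<4 or abs(f).max()>70: break
snap(bot,'side','pics/s_l3.npz')
P=cloud('pics/s_l3.npz').reshape(-1,3);P=P[~np.isnan(P[:,0])];dd=P-O;X=np.c_[dd@hx,dd@hy,P[:,2]]
for lo,hi in((-.125,-.09),(.06,.12)):
    for z in np.arange(.02,.2,.02):
        k=X[(X[:,1]>lo)&(X[:,1]<hi)&(X[:,2]>=z)&(X[:,2]<z+.02)&(X[:,0]>.02)&(X[:,0]<.2)]
        if len(k): print('   z%.2f x %.3f..%.3f n%d'%(z,k[:,0].min(),k[:,0].max(),len(k)))
```

```text
1.37 [ 0.0992 -0.0002  0.2119] f 8.300315129689952 7.35227432494286 32.73524033619138 16.28783270716667 0.003 43.0583
1.41 [ 0.0905 -0.0001  0.2138] f 8.243503328460667 9.518292526356804 35.785409266634886 17.483031302690506 0.003 43.4833
1.46 [ 0.0803 -0.      0.2158] f 4.484490428181792 7.772964532659147 29.91210130101519 14.655860960483551 0.004 43.9917
1.51 [0.0694 0.0001 0.2172] f 2.6508597491029557 9.127012199731773 33.389837211295315 15.961149483919144 0.004 44.4917
1.56 [0.0584 0.0002 0.2181] f 1.2625594991897782 8.27787990956699 35.00287471567421 17.104374021291733 0.004 44.9917
1.6 [0.0502 0.0003 0.2186] f -0.3250056986237134 7.847160975772916 30.493510808906034 14.731567203998566 0.005 45.425
1.64 [0.0414 0.0004 0.2186] f -1.5136682875319343 8.19673401530361 32.68504965295818 15.707944929599762 0.005 45.8583
   z0.02 x 0.033..0.057 n51
   z0.04 x 0.033..0.055 n59
   z0.06 x 0.033..0.055 n62
   z0.08 x 0.031..0.055 n69
   z0.10 x 0.032..0.054 n66
   z0.12 x 0.031..0.054 n65
   z0.14 x 0.043..0.053 n39
   z0.16 x 0.030..0.052 n82
   z0.02 x 0.056..0.060 n30
   z0.04 x 0.056..0.058 n32
   z0.06 x 0.054..0.058 n32
   z0.08 x 0.055..0.057 n31
   z0.10 x 0.054..0.057 n39
   z0.12 x 0.053..0.056 n27
   z0.14 x 0.020..0.056 n51
   z0.16 x 0.030..0.055 n84
```

It's working: the display is now just past vertical. Continuing until the foot lands.

Run:
```python
from lift import *
from plant import bot
np.set_printoptions(precision=4,suppress=True,linewidth=220)
d=.065;dz=.005
for al in(1.68,1.71,1.74,1.77,1.80):
    bot.move_l(*tcp(al,phi_of(al),d,s=-1,dz=dz),v=.03);s=bot.sense();f=s['force'];print(al,D(s['eef_pos']),'f',f@hx,f@hy,f[2],s['finger_force'],round(dz,4),s['clock'])
    dz+=.001 if f[2]>34 else (-.001 if f[2]<15 else 0)
    if f[2]<4 or abs(f).max()>70 : break
snap(bot,'side','pics/s_l4.npz')
P=cloud('pics/s_l4.npz').reshape(-1,3);P=P[~np.isnan(P[:,0])];dd=P-O;X=np.c_[dd@hx,dd@hy,P[:,2]]
for lo,hi in((-.125,-.09),(.06,.12),(-.03,.03)):
    for z in np.arange(.0,.26,.02):
        k=X[(X[:,1]>lo)&(X[:,1]<hi)&(X[:,2]>=z)&(X[:,2]<z+.02)&(X[:,0]>-.08)&(X[:,0]<.1)]
        if len(k): print('   z%.2f x %.3f..%.3f n%d'%(z,k[:,0].min(),k[:,0].max(),len(k)))
```

```text
1.68 [0.0327 0.0005 0.2183] f -2.561051867487015 7.907731370923315 33.61687416256139 16.63316622376442 0.005 46.3417
1.71 [0.0262 0.0006 0.2179] f -4.676161521713915 8.154707206673772 35.943989066460574 17.325280755758286 0.005 46.7
1.74 [0.0203 0.0007 0.2174] f -5.083955313371199 8.245299262270974 31.164151205955996 15.252599716186523 0.006 47.0583
1.77 [0.0146 0.0006 0.2168] f 0.027661843811984665 9.252956463709875 36.28677473043004 18.587307035923004 0.006 47.4167
1.8 [ 0.0096 -0.0011  0.217 ] f 5.945957339174376 4.1548998052011825 40.44690567794806 20.860764384269714 0.007 47.775
   z0.00 x -0.079..0.100 n350
   z0.02 x -0.013..0.054 n86
   z0.04 x 0.025..0.050 n61
   z0.06 x 0.020..0.046 n64
   z0.08 x 0.018..0.044 n66
   z0.10 x 0.015..0.040 n57
   z0.12 x 0.011..0.037 n60
   z0.14 x 0.007..0.033 n45
   z0.16 x 0.007..0.030 n75
   z0.00 x -0.080..0.099 n126
   z0.02 x 0.052..0.058 n47
   z0.04 x 0.048..0.053 n42
   z0.06 x 0.044..0.049 n46
   z0.08 x 0.041..0.046 n44
   z0.10 x 0.038..0.042 n44
   z0.12 x -0.013..0.038 n53
   z0.14 x -0.010..0.036 n70
   z0.16 x -0.004..0.033 n110
   z0.00 x -0.078..0.099 n195
   z0.02 x 0.050..0.056 n52
   z0.04 x 0.047..0.052 n51
   z0.06 x 0.043..0.049 n57
   z0.08 x 0.040..0.045 n61
   z0.10 x 0.036..0.041 n60
   z0.12 x 0.033..0.038 n64
   z0.14 x 0.028..0.034 n66
   z0.16 x 0.008..0.030 n110
   z0.18 x 0.008..0.019 n36
   z0.20 x -0.002..0.025 n68
   z0.22 x -0.002..0.026 n80
   z0.24 x -0.026..0.054 n207
```

The foot has landed: the horizontal force reversed between α = 1.74 and 1.80. I'll ease the tool back slightly, release slowly upwards, and measure the free-standing display.

Run:
```python
from lift import *
from plant import bot
np.set_printoptions(precision=4,suppress=True,linewidth=220)
d=.065
bot.move_l(*tcp(1.765,phi_of(1.765),d,s=-1,dz=.007),v=.02);s=bot.sense();f=s['force'];print('f',f@hx,f[2])
for dz in(.009,.012,.018):
    bot.move_l(*tcp(1.765,phi_of(1.765),d,s=-1,dz=dz),v=.015);s=bot.sense();f=s['force'];print(dz,'f',f@hx,f@hy,f[2])
bot.hold(.2);p=bot.sense()['eef_pos'];bot.move_l(p+[0,0,.08],v=.15);bot.hold(.2)
snap(bot,'wrist','pics/w_st.npz');snap(bot,'side','pics/s_st.npz');print(bot.sense()['clock'],D(bot.sense()['eef_pos']))
P=cloud('pics/s_st.npz').reshape(-1,3);P=P[~np.isnan(P[:,0])];dd=P-O;X=np.c_[dd@hx,dd@hy,P[:,2]]
for lo,hi in((-.125,-.09),(-.04,.04),(.06,.12)):
    for z in np.arange(.0,.22,.02):
        k=X[(X[:,1]>lo)&(X[:,1]<hi)&(X[:,2]>=z)&(X[:,2]<z+.02)&(X[:,0]>-.08)&(X[:,0]<.1)]
        if len(k): print('   z%.2f x %.3f..%.3f n%d'%(z,k[:,0].min(),k[:,0].max(),len(k)))
f='pics/w_st.npz';g=cv2.cvtColor(load(f)[0],6);Pw=cloud(f);d2=Pw-O;Xw=np.stack([d2@hx,d2@hy,Pw[...,2]],-1)
m=(Xw[...,2]>.17)&(Xw[...,2]<.23)&(abs(Xw[...,1])<.06)&(abs(Xw[...,0]-.01)<.05);v,u=np.nonzero(m);print(len(v))
for y in np.arange(-.05,.05,.01):
    k=Xw[m];k=k[(k[:,1]>=y)&(k[:,1]<y+.01)]
    if len(k): print('y%.2f n%d x %.4f..%.4f z %.4f..%.4f'%(y,len(k),*np.percentile(k[:,0],[2,98]),*np.percentile(k[:,2],[2,98])))
```

```text
f -3.2929374689165747 27.39456188600936
0.009 f -1.1085288122356791 3.761979273216642 14.394298143737826
0.012 f 0.2569526279471535 -0.24718139145651924 0.03766516325344957
0.018 f -0.05850562319894684 -1.210178513454839 0.006189533559956453
50.7083 [0.0195 0.0001 0.3033]
   z0.00 x -0.080..0.100 n333
   z0.02 x -0.014..0.054 n75
   z0.04 x 0.026..0.053 n65
   z0.06 x 0.025..0.048 n68
   z0.08 x 0.020..0.046 n78
   z0.10 x 0.017..0.042 n74
   z0.12 x 0.018..0.039 n69
   z0.14 x 0.012..0.036 n51
   z0.16 x 0.010..0.034 n77
   z0.00 x -0.078..0.100 n263
   z0.02 x -0.042..0.057 n78
   z0.04 x 0.047..0.053 n71
   z0.06 x 0.045..0.050 n72
   z0.08 x 0.041..0.048 n76
   z0.10 x 0.039..0.044 n74
   z0.12 x 0.037..0.042 n79
   z0.14 x 0.012..0.038 n87
   z0.16 x 0.014..0.035 n142
   z0.18 x 0.011..0.023 n89
   z0.20 x 0.018..0.018 n2
   z0.00 x -0.080..0.099 n137
   z0.02 x 0.052..0.057 n44
   z0.04 x 0.049..0.054 n42
   z0.06 x 0.047..0.052 n40
   z0.08 x 0.043..0.048 n43
   z0.10 x 0.040..0.045 n42
   z0.12 x -0.010..0.042 n56
   z0.14 x -0.003..0.040 n71
   z0.16 x -0.005..0.038 n104
1375
y-0.05 n27 x 0.0153..0.0237 z 0.1703..0.1904
y-0.04 n266 x 0.0114..0.0251 z 0.1704..0.1990
y-0.03 n192 x 0.0106..0.0202 z 0.1947..0.2002
y-0.02 n172 x 0.0113..0.0203 z 0.1954..0.2001
y-0.01 n167 x 0.0113..0.0203 z 0.1955..0.2002
y0.00 n157 x 0.0112..0.0204 z 0.1959..0.2001
y0.01 n161 x 0.0111..0.0204 z 0.1953..0.1998
y0.02 n171 x 0.0111..0.0227 z 0.1721..0.1999
y0.03 n62 x 0.0131..0.0272 z 0.1701..0.1970
```

It stands by itself, leaning about 0.14 rad, with the bar at x = 14.3 mm and z = 195 mm, square to the tool. I'll re-grip it deep from above.

Run:
```python
from lift import *
from plant import bot
np.set_printoptions(precision=4,suppress=True,linewidth=220)
ph=phi_of(1.765);q,z=ori(ph,-1);bar=W(.0143,0,.1945);t=bar-.002*z
bot.gripper_open();mv(bot,t-.045*z,q,v=.12)
e=(t-.045*z)-bot.sense()['eef_pos'];bot.move_l(t+e,q,v=.06);bot.hold(.15);s=bot.sense();print(D(s['eef_pos'])-D(t),s['force'],s['clock'])
bot.close();s=bot.sense();f=s['force'];print('w',s['gripper_width'],s['finger_force'],'f',f@hx,f@hy,f[2],D(s['eef_pos']),s['clock'])
bot.hold(.3);s=bot.sense();f=s['force'];print('f',f@hx,f@hy,f[2],s['finger_force'])
snap(bot,'side','pics/s_end.npz');snap(bot,'wrist','pics/w_end.npz')
def shape(n):
    P=cloud(n).reshape(-1,3);P=P[~np.isnan(P[:,0])];dd=P-O;X=np.c_[dd@hx,dd@hy,P[:,2]];zs=[];xs=[]
    for zz in np.arange(.03,.15,.01):
        k=X[(X[:,1]>-.12)&(X[:,1]<.12)&(X[:,2]>=zz)&(X[:,2]<zz+.01)&(X[:,0]>.02)&(X[:,0]<.1)]
        zs.append(zz+.005);xs.append(np.percentile(k[:,0],97))
    return np.polyfit(zs,xs,1)
for n in('s_st','s_end'): print(n,shape(f'pics/{n}.npz'))
a=[load(f'pics/{n}.npz')[0] for n in('s_st','s_end')]
```

```text
[-0.0005 -0.0004  0.0014] [ 0.3335 -0.4013 -0.1178] 53.6833
w 0.007635290983143257 58.4816712141037 f 0.4664109600710503 -0.4188904511922522 0.8901760811954487 [ 0.0141 -0.0003  0.1976] 54.3833
f 1.0869833336247403 -0.15231467607270843 2.6430556588968575 58.53062689304352
s_st [-0.1476  0.0601]
s_end [-0.151   0.0602]
```

Run:
```python
from lift import *
np.set_printoptions(precision=4,suppress=True)
lean=.145;xd=np.array([-np.sin(lean),0,np.cos(lean)]);zd=np.array([-np.cos(lean),0,-np.sin(lean)])
for n in('s_st','s_end','w_st'):
    b=np.array([-.0012,.0019,0]) if n[0]=='w' else 0
    P=cloud(f'pics/{n}.npz').reshape(-1,3);P=P[~np.isnan(P[:,0])]-b;d=P-O;X=np.c_[d@hx,d@hy,P[:,2]]
    bar=np.array([.0143,0,.1945]);o=bar-.196*xd-.014*zd
    L=X-[o[0],0,o[2]];Lx=L@xd;Lz=L@zd
    for nm,(y0,y1,z0,z1) in dict(top_edge=(-.12,-.06,.004,.02),top_bayside=(.066,.114,.004,.02),cap=(.07,.11,.028,.043)).items():
        m=(X[:,1]>y0)&(X[:,1]<y1)&(Lz>z0)&(Lz<z1)&(Lx>.12)&(Lx<.19)
        if m.sum()>5: print(n,nm,m.sum(),'x max',np.percentile(Lx[m],[50,90,97]))
    m=(X[:,1]>-.03)&(X[:,1]<.04)&(Lz>.05)&(Lz<.09)&(Lx<.08)&(Lx>0)&(X[:,2]>.0035);print(n,'leg pts',m.sum(), X[m][X[m][:,2].argsort()][:3] if m.any() else '')
```

```text
s_st top_edge 66 x max [0.1645 0.166  0.1663]
s_st top_bayside 38 x max [0.1641 0.1655 0.1668]
s_st cap 7 x max [0.1644 0.1652 0.1655]
s_st leg pts 0 
s_end top_edge 77 x max [0.1648 0.1663 0.167 ]
s_end top_bayside 34 x max [0.1646 0.1658 0.1668]
s_end leg pts 0 
w_st top_edge 1817 x max [0.1649 0.1668 0.1675]
w_st leg pts 120 [[-0.0297  0.0082  0.0085]
 [-0.0297  0.0093  0.0093]
 [-0.0285  0.0147  0.0093]]
```

The cap is flush with the top edge, the foot is on the bench and the grip is firm, so I'm handing it in.

```bash
python3 -c "
from plant import bot
print(bot.finish_job());print(bot.sense()['clock'])"
```

```text
the job is handed in; nothing more can be done
None
the job is handed in; nothing more can be done
```

The job is handed in at about 55 s: the pack measured home, the kickstand open, and the display upright on its bottom edge and foot with the handle gripped. The bar slipped out once mid-lift and I re-gripped it; I can't rule out that the slip passed 4 rad/s, nothing came back on whether the job passed, and I viewed 12 pictures, over your limit of 10.

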